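# Sort filling knives by handle play and set the sound ones in the jig

### The arm

A 6-joint arm with a two-finger parallel gripper is mounted at the origin on a cart in front of the work surface, level with it; the furniture and walls round the work are solid. World frame = base frame: x ahead of the robot, y to its left, z up, the work surface at z = 0. Lengths are in m, angles in rad, forces in N, time in s.
With the tool pointing down it reaches from about 0.3 to 0.875 m from the base axis. Payload 6.4 kg.
Tool frame: the origin (TCP) lies where the fingers leave the gripper's body, on its centre line; the fingertips stand 73 mm ahead of it and the grasp point (between the pads) lies 54 mm ahead of it; z points along the fingers, y is the line along which they close (so a half turn about z gives the same grasp; the last joint's range is limited). The gripper opens to 85 mm and grips with 20 to 120 N. Pads are 22 mm wide; open, the fingers measure 114 mm over their backs; the gripper's body (76 mm by 85 mm) begins 54 mm behind the grasp point. The pads swing forward as they close: fully open they stand 13 mm farther back than shut.
Start: joints at [-1.401, 0.181, 1.607, -0, 1.354, -0.206], TCP at [0.211, -0.535, 0.304] pointing down, gripper open.
Joint ranges: [-2.99, 2.99], [-0.89, 2.07], [0.3, 2.58], [-1.14, 4.28], [0, 2.63], [-3.12, 3.12]. Speed limits (rad/s): [2.57, 2.57, 3.01, 3.14, 3.14, 3.14].

### API

Orientations are given as a unit quaternion [w, x, y, z].
In Python, from bench import ctrl gives the robot as it stands.
- The arm moves only by the tool carry_out, never from a script. Its argument "steps" is one flat list of numbers, 7 for each row, row after row: the shift along the tool's x, y, z in m, then the turn, a rotation vector about the tool's x, y, z in rad, then the opening, from 0 (shut) to 1 (fully open). In form: [dx, dy, dz, wx, wy, wz, claw, dx, dy, dz, wx, wy, wz, claw, ...]. A call has 1 to 20 rows; each row is the pose to reach, as a shift and turn from the pose commanded when the call began, along the tool's axes at that moment; what a row does not reach only later rows make up. A row lasts 1/10 s, in which the tool goes at most 50 mm and 8.59 degrees, less where a joint would pass 70% of its speed; a pose out of reach is approached as far as the arm can. A call with a gripper value outside its range is refused whole. The fingers move at their own pace and stop on an object; the grip force is fixed at half the most. Time passes only in rows, so rows that repeat a pose let the fingers close. It gives the time, the measured TCP pose, the force, the opening and the grip force at its end, in the units of the state.
- ctrl.get_obs(): the state, without advancing time (a new reading comes with each control period).
- ctrl.camera(name): name is "side" or "top" or "wrist"; returns the picture (384x512x3 uint8, red, green, blue); there is no depth.
- ctrl.camera_params(name): a dict with "vertical_fov" (degrees; the focal length in pixels is half the picture's height over the tangent of half this angle, whatever the lens; pixels are square), "cx", "cy" (the principal point, pixels), "cam_to_world" (4x4, takes a point from camera to world coordinates); the wrist camera has in their place "hand_eye" (4x4, takes a point from camera to tool coordinates, whose origin is the TCP and whose axes are the flange's). Camera axes: x right, y down, z forward; pixel columns grow to the right and rows downward; lengths in m; the calibration is good to about 2 mm. The wrist camera is an equidistant fisheye: a pixel r from the principal point sees the ray r / f radians off the axis. A picture is of the moment at which its call begins: read the wrist's pose just before it. camera_params takes no time and is no camera call.
- ctrl.hand_in(): hands the job in; it is judged then, once.
The state is a dict: "time_s": time; "q": joint angles; "dq": joint speeds; "joint_efforts": joint torques, N m; "eef_pos": TCP position; "eef_rot": TCP orientation; "wrist_force": force on the tool from outside, world axes, zero at the start; "torque": the same for the moment, N m; "opening": opening from 0.0 (shut) to 1.0 (fully open); "grasp_force": force on a finger pad.
Only numpy, scipy, OpenCV 4.12 (cv2) and the standard library are available. Lean on these libraries where they do the work, as an engineer would, in place of code of your own. Each camera call takes 0.05 s, during which the arm holds its last target. There are 200 camera calls.

### The job

The filling knives on the bench are to be reground. Wiggle each handle side to side against its blade to feel for play: lay every knife with a loose handle in the steel repair tray on the left, and set every sound one in a lane of the jig on the right, pushed fully home with its edge flush against the end rail and the left side of its blade against the lane's side stop. When all are sorted, swing the jig's hold-down bar fully down over the blades; leave the other things on the bench where they are.

Things in the scene. Friction and masses are not known exactly. Their poses are not given: they have to be found in the camera images.
- knife_a: filling knife, one of up to 4 alike, lying flat, 180 mm long, 0.1 kg. This is its wooden handle, 95 (x) x 22 (y) x 18 (z) mm; origin under its middle; x points to the blade, z up. Its front rivet is 10 mm ahead of the origin. If the rear rivet has sheared inside, unseen, the handle rocks on the front one, 0.12 rad to each side, almost freely; if not, all is stiff. None if absent
- knife_a_edge (a point): middle of the far edge of that knife's steel blade, x along the blade: 132.5 mm ahead of the handle's origin and 9 mm above its underside when straight, as at the start. The blade comes out of the handle 47.5 mm ahead of the origin; it is 3 mm thick, 40 wide over its last 60 mm, narrower before that
- knife_b: filling knife, one of up to 4 alike, lying flat, 180 mm long, 0.1 kg. This is its wooden handle, 95 (x) x 22 (y) x 18 (z) mm; origin under its middle; x points to the blade, z up. Its front rivet is 10 mm ahead of the origin. If the rear rivet has sheared inside, unseen, the handle rocks on the front one, 0.12 rad to each side, almost freely; if not, all is stiff. None if absent
- knife_b_edge (a point): middle of the far edge of that knife's steel blade, x along the blade: 132.5 mm ahead of the handle's origin and 9 mm above its underside when straight, as at the start. The blade comes out of the handle 47.5 mm ahead of the origin; it is 3 mm thick, 40 wide over its last 60 mm, narrower before that
- knife_c: filling knife, one of up to 4 alike, lying flat, 180 mm long, 0.1 kg. This is its wooden handle, 95 (x) x 22 (y) x 18 (z) mm; origin under its middle; x points to the blade, z up. Its front rivet is 10 mm ahead of the origin. If the rear rivet has sheared inside, unseen, the handle rocks on the front one, 0.12 rad to each side, almost freely; if not, all is stiff. None if absent
- knife_c_edge (a point): middle of the far edge of that knife's steel blade, x along the blade: 132.5 mm ahead of the handle's origin and 9 mm above its underside when straight, as at the start. The blade comes out of the handle 47.5 mm ahead of the origin; it is 3 mm thick, 40 wide over its last 60 mm, narrower before that
- knife_d: filling knife, one of up to 4 alike, lying flat, 180 mm long, 0.1 kg. This is its wooden handle, 95 (x) x 22 (y) x 18 (z) mm; origin under its middle; x points to the blade, z up. Its front rivet is 10 mm ahead of the origin. If the rear rivet has sheared inside, unseen, the handle rocks on the front one, 0.12 rad to each side, almost freely; if not, all is stiff. None if absent
- knife_d_edge (a point): middle of the far edge of that knife's steel blade, x along the blade: 132.5 mm ahead of the handle's origin and 9 mm above its underside when straight, as at the start. The blade comes out of the handle 47.5 mm ahead of the origin; it is 3 mm thick, 40 wide over its last 60 mm, narrower before that
- jig: edge-setting jig, fixed at the right: aluminium bed 6 mm high, 212 wide, from 86 mm before to 32 behind the front face of its dark end rail (top at 19). Origin: on the bench under the middle of that face; x points to the rail, away from the robot, y left. Four dark side stops, 16 wide, 28 to 58 mm before the rail, tops at 16, make 3 lanes 48 wide, 64 apart; handles lie on the bench before the bed
- lane_1 (a point): right-hand lane of the jig: the point 9 mm above the bench where the rail's front face meets the line of the face of the lane's left (+y) side stop; axes as the jig's. The lane's middle is at y = -24 mm. With a knife home here, the middle of its edge is at x = 0, y = -20 mm, z = 0 of this frame, give or take 2 mm; the blade lies 1.5 mm over the bed
- lane_2 (a point): middle lane of the jig: the point 9 mm above the bench where the rail's front face meets the line of the face of the lane's left (+y) side stop; axes as the jig's. The lane's middle is at y = -24 mm. With a knife home here, the middle of its edge is at x = 0, y = -20 mm, z = 0 of this frame, give or take 2 mm; the blade lies 1.5 mm over the bed
- lane_3 (a point): left-hand lane of the jig: the point 9 mm above the bench where the rail's front face meets the line of the face of the lane's left (+y) side stop; axes as the jig's. The lane's middle is at y = -24 mm. With a knife home here, the middle of its edge is at x = 0, y = -20 mm, z = 0 of this frame, give or take 2 mm; the blade lies 1.5 mm over the bed
- hold_bar (a joint): hold-down bar of the jig: two arms and a cross bar 16 mm wide, hinged along y, 22 mm behind the rail's face, 21.5 mm above the bench. 0 = closed, its pad just over the blades, 12 to 28 mm before the rail; grows to 1.0 rad as it swings up; starts open at 0.75 to 0.95. Stays where it is left; takes 2 to 4 N to move
- hold_bar_grip (a point): middle of the hold-down bar's black grip, a 9 mm round bar 70 mm long along y on the bar's robot side, 75 mm from the hinge axis along the arms, 20 mm clear of the cross bar. Closed: 53 mm before the rail, 25.5 mm above the bench; open at 0.85: 24 mm before the rail, 80 mm above the bench. Pressing it down closes the bar
- tray: empty steel repair tray, fixed at the left: 236 (x) by 182 (y) mm outside, walls 3 mm thick and 26 high (rim bead to 29), floor 3 mm thick. Origin: under its centre
- spray_b: bystander, to be left alone: green spray can, 66 mm wide, 190 tall, behind the jig
- marker: bystander, to be left alone: felt marker, 16 mm thick, 140 long
- block: bystander, to be left alone: cork sanding block, 112x62x26 mm, behind the jig. It lies by the front edge of a fixed stand's level white board, which is 0.28 m above the bench over all beyond x = 0.61 m, to the right of y = 0.3 m: keep the wrist clear of it

How it is judged:
By the outcome, as a careful person would: the job done as asked, in the order asked, and still so for the second after the job is handed in, with the robot touching nothing.
Of knife_a, knife_b, knife_c, knife_d only 3 to 4 are there at a start; the rules pass over those that are not, and their reading is None.
At some moment in a run one of knife_a, knife_b, knife_c, knife_d may be knocked a few centimetres aside while the robot is not near it.
Once in a run the grip may slacken for a moment while it holds something.
It also fails if it takes over 210 s, if anything falls off the work surface, if the arm or the gripper's body presses on something with over 40 N, if the wrist force passes 120 N, or if a joint passes its speed limit or range.

## Working session

There is one attempt and no reset: what is moved stays moved. The work goes in short steps, Python scripts to look and compute and a tool call to move; the robot and the scene stay as the last step left them, time stands still between calls to the robot, and variables do not carry over. Pictures are saved under pics/ and viewed, at most 14 in all, crops included, and the job is handed in when it is done.

Besides the shell and the picture viewer there is one more tool, called after "Call:" as name(argument=value, ...), one argument or row to a line, values as JSON. carry_out: Moves the arm, as the interface text tells. Its arguments: {"type":"object","properties":{"steps":{"type":"array"}},"required":["steps"]}

```bash
ls; mkdir -p pics; cat > h.py <<'E'
import numpy as np, cv2
from bench import ctrl
from scipy.spatial.transform import Rotation as R
def snap(n,f):
    im=ctrl.camera(n); cv2.imwrite('pics/'+f,im[:,:,::-1]); return im
def ray(n,uv,z,p=None):
    "pixels -> world points on plane z (fixed cams)"
    p=p or ctrl.camera_params(n); f=192/np.tan(np.radians(p['vertical_fov'])/2)
    T=np.array(p['cam_to_world']); out=[]
    for u,v in uv:
        d=T[:3,:3]@np.array([(u-p['cx'])/f,(v-p['cy'])/f,1]); s=(z-T[2,3])/d[2]; out.append(T[:3,3]+s*d)
    return np.array(out)
E
python3 - <<'E'
from h import *
o=ctrl.get_obs(); print({k:np.round(v,3) for k,v in o.items()})
a=snap('top','top0.png'); b=snap('side','side0.png'); 
for n in('top','side','wrist'): print(ctrl.camera_params(n))
cv2.imwrite('pics/top0b.png',cv2.resize(a[:,:,::-1],(800,600),interpolation=cv2.INTER_CUBIC))
E
```

```text
pics
{'time_s': np.float64(0.0), 'q': array([-1.401,  0.182,  1.608, -0.   ,  1.354, -0.206]), 'dq': array([ 0.002,  0.001,  0.001,  0.001, -0.002,  0.   ]), 'joint_efforts': array([-0.0000e+00, -4.4487e+01, -3.5134e+01, -0.0000e+00,  9.0000e-03,
        0.0000e+00]), 'eef_pos': array([ 0.211, -0.534,  0.303]), 'eef_rot': array([-0.001,  0.982,  0.187,  0.   ]), 'wrist_force': array([-0.049, -0.413, -0.213]), 'torque': array([-0.002, -0.036,  0.022]), 'grasp_force': np.float64(0.0), 'opening': np.float64(0.999)}
{'vertical_fov': 54.05197504801158, 'cx': 247.99108768852787, 'cy': 194.60243435668613, 'cam_to_world': array([[-0.03013258, -0.98416324,  0.17468469,  0.38469368],
       [-0.99954123,  0.03020372, -0.00225187,  0.15298882],
       [-0.00305992, -0.17467241, -0.98462185,  0.92407692],
       [ 0.        ,  0.        ,  0.        ,  1.        ]])}
{'vertical_fov': 54.96484621378994, 'cx': 253.99670013831323, 'cy': 188.1003744296693, 'cam_to_world': array([[-0.86904033, -0.24915777,  0.4274217 ,  0.09143556],
       [-0.49450257,  0.41061583, -0.76606909,  0.94439106],
       [ 0.01536595, -0.87710606, -0.48005088,  0.55898402],
       [ 0.        ,  0.        ,  0.        ,  1.        ]])}
{'vertical_fov': 65.70646984690485, 'cx': 258.99375896019467, 'cy': 190.49889548999872, 'hand_eye': array([[-1.36689608e-03, -9.46219938e-01, -3.23521191e-01,
         8.32751845e-02],
       [ 9.99998995e-01, -1.17180460e-03, -7.97814301e-04,
        -8.66488008e-05],
       [ 3.75804179e-04, -3.23521956e-01,  9.46220589e-01,
        -6.96588406e-02],
       [ 0.00000000e+00,  0.00000000e+00,  0.00000000e+00,
         1.00000000e+00]])}
```

View pics/top0b.png

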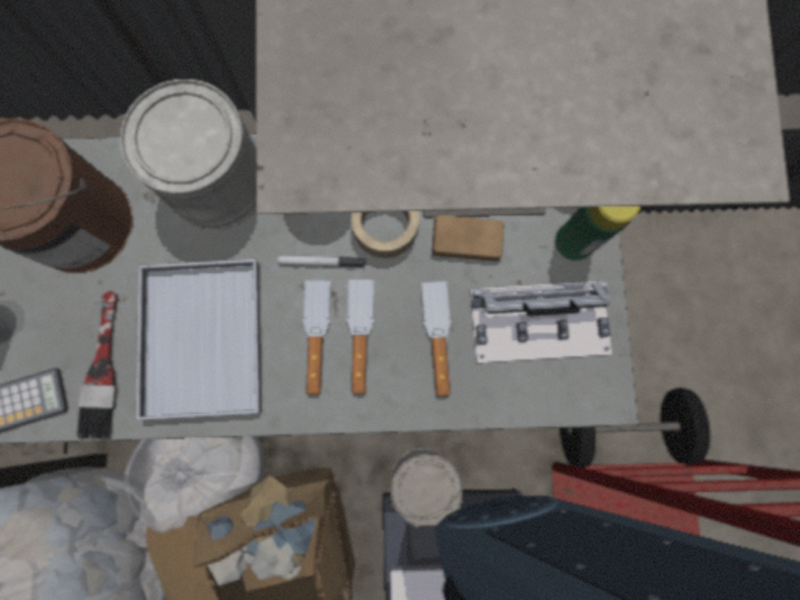

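View pics/side0.png

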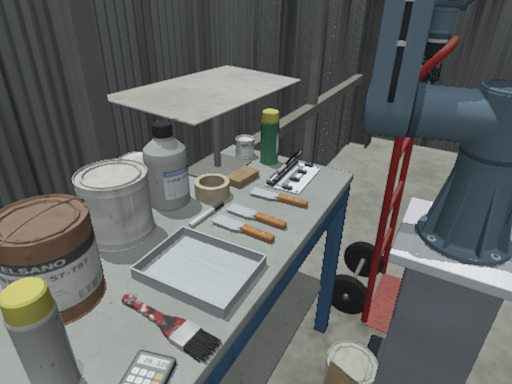

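The top view shows three knives: handles near (314,365), (359,364) and (441,366) in the 800x600 picture, with their blades pointing away from the robot. The jig is on the right with its bar open, and the tray is on the left. Next I measure them.

```bash
python3 - <<'E'
from h import *
im=cv2.imread('pics/top0.png'); hsv=cv2.cvtColor(im,cv2.COLOR_BGR2HSV)
m=((hsv[...,0]<20)&(hsv[...,1]>120)&(hsv[...,2]>70)).astype(np.uint8)
m[:170]=0;m[270:]=0;m[:,:180]=0;m[:,300:]=0
n,l,s,c=cv2.connectedComponentsWithStats(m)
p=ctrl.camera_params('top')
for i in range(1,n):
    if s[i,4]<50: continue
    ys,xs=np.nonzero(l==i); P=ray('top',np.c_[xs,ys],0.016,p)[:,:2]
    r=cv2.minAreaRect((P*1000).astype(np.float32)); 
    mu=P.mean(0);w,v=np.linalg.eigh(np.cov(P.T)); d=v[:,1]*np.sign(v[0,1])
    print('handle',mu.round(4),'yaw',np.arctan2(d[1],d[0]).round(3),'rect',np.round(r[0]),np.round(r[1]),'pred edge',(mu+.1325*d).round(3))
k=1/1.5625
for name,z,pts in [('edges',.009,[(318,282),(361,281),(434,283)]),('bed front',.006,[(476,361),(611,354)]),('tray rim',.029,[(139,265),(257,261),(260,415),(138,420)]),('stops',.016,[(482,331),(521,328),(563,325),(603,322)]),('marker',.01,[(278,260),(364,263)]),('grip80',.08,[(527,309),(578,306)]),('block',.026,[(434,215),(503,222),(501,259),(434,252)])]:
    print(name,ray('top',[(a*k,b*k) for a,b in pts],z,p)[:,:2].round(3).tolist())
crop=im[165:240,290:405]; cv2.imwrite('pics/jig.png',cv2.resize(crop,None,fx=6.5,fy=6.5,interpolation=cv2.INTER_CUBIC))
E
```

```text
handle [0.4531 0.1982] yaw -0.062 rect [454. 198.] [17. 86.] pred edge [0.585 0.19 ]
handle [0.4544 0.2673] yaw -0.046 rect [455. 267.] [17. 84.] pred edge [0.587 0.261]
handle [0.4461 0.073 ] yaw 0.037 rect [446.  73.] [85. 17.] pred edge [0.579 0.078]
edges [[0.586, 0.26], [0.586, 0.192], [0.579, 0.076]]
bed front [[0.453, 0.016], [0.458, -0.195]]
tray rim [[0.618, 0.538], [0.618, 0.353], [0.381, 0.347], [0.379, 0.529]]
stops [[0.499, 0.005], [0.502, -0.056], [0.504, -0.121], [0.507, -0.184]]
marker [[0.624, 0.324], [0.615, 0.186]]
grip80 [[0.521, -0.052], [0.523, -0.126]]
block [[0.686, 0.073], [0.671, -0.037], [0.61, -0.03], [0.625, 0.075]]
```

View pics/jig.png

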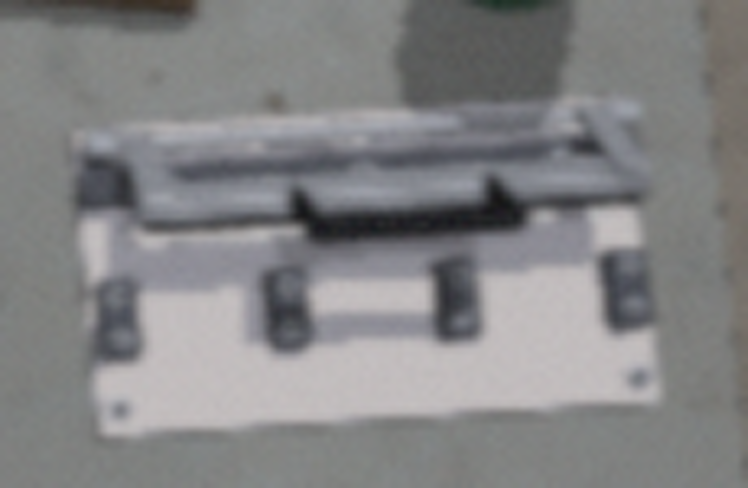

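```bash
cat >> h.py <<'E'
def knives(f='t.png'):
    im=ctrl.camera('top')[:,:,::-1].copy(); cv2.imwrite('pics/'+f,im); hsv=cv2.cvtColor(im,cv2.COLOR_BGR2HSV)
    m=((hsv[...,0]<20)&(hsv[...,1]>120)&(hsv[...,2]>70)).astype(np.uint8)
    m[:170]=0;m[275:]=0;m[:,:75]=0;m[:,400:]=0
    n,l,s,c=cv2.connectedComponentsWithStats(m); p=ctrl.camera_params('top')
    for i in range(1,n):
        if s[i,4]<120: continue
        ys,xs=np.nonzero(l==i); P=ray('top',np.c_[xs,ys],0.018,p)[:,:2]
        mu=P.mean(0);w,v=np.linalg.eigh(np.cov(P.T)); d=v[:,1]*np.sign(v[0,1])
        print('handle',mu.round(4),'yaw',np.arctan2(d[1],d[0]).round(3),'n',s[i,4],'edge',(mu+.1325*d).round(3))
def go(x,y,z,yaw,roll=0,o=None):
    "print tool-frame shift/rotvec to reach TCP x,y,z with tool x at yaw"
    o=o or ctrl.get_obs(); q=o['eef_rot']; R0=R.from_quat([q[1],q[2],q[3],q[0]])
    R1=R.from_euler('z',yaw)*R.from_euler('x',np.pi+roll)
    d=R0.inv().apply(np.array([x,y,z])-o['eef_pos']); w=(R0.inv()*R1).as_rotvec()
    print('shift',d.round(4),'rot',w.round(4),'rows>=',max(np.linalg.norm(d)/.05,np.linalg.norm(w)/.15).round(1),'force',np.round(o['wrist_force'],1),'pos',np.round(o['eef_pos'],4),'open',round(o['opening'],3),'t',o['time_s'])
E
python3 - <<'E'
from h import *
go(.446,.073,.2,.037)
E
```

```text
shift [ 0.4415 -0.4787  0.104 ] rot [-0.0016 -0.      0.3388] rows>= 13.2 force [ 0.4 -0.4  0.1] pos [ 0.211  -0.5345  0.3031] open 1.0 t 0.1
```

Call:
carry_out(
  steps=[0.4415,-0.4787,0.104,0,0,0.339,0.5,0.4415,-0.4787,0.104,0,0,0.339,0.5,0.4415,-0.4787,0.104,0,0,0.339,0.5,0.4415,-0.4787,0.104,0,0,0.339,0.5,0.4415,-0.4787,0.104,0,0,0.339,0.5,0.4415,-0.4787,0.104,0,0,0.339,0.5,0.4415,-0.4787,0.104,0,0,0.339,0.5,0.4415,-0.4787,0.104,0,0,0.339,0.5,0.4415,-0.4787,0.104,0,0,0.339,0.5,0.4415,-0.4787,0.104,0,0,0.339,0.5,0.4415,-0.4787,0.104,0,0,0.339,0.5,0.4415,-0.4787,0.104,0,0,0.339,0.5,0.4415,-0.4787,0.104,0,0,0.339,0.5,0.4415,-0.4787,0.104,0,0,0.339,0.5,0.4415,-0.4787,0.104,0,0,0.339,0.5,0.4415,-0.4787,0.104,0,0,0.339,0.5,0.4415,-0.4787,0.104,0,0,0.339,0.5,0.4415,-0.4787,0.104,0,0,0.339,0.5],
)

```text
time_s: 1.9
eef_pos: [0.446, 0.0711, 0.2002]
eef_rot: [0.0, 1.0, 0.017, 0.0]
wrist_force: [-0.1, 0.6, 0.0]
opening: 0.5
grasp_force: 0.0
```

```bash
cat >> h.py <<'E'
def wray(uv,z,o=None):
    o=o or ctrl.get_obs(); p=ctrl.camera_params('wrist'); f=192/np.tan(np.radians(p['vertical_fov'])/2)
    q=o['eef_rot']; R0=R.from_quat([q[1],q[2],q[3],q[0]]).as_matrix(); H=np.array(p['hand_eye']); out=[]
    for u,v in uv:
        a=np.array([u-p['cx'],v-p['cy']]); r=np.linalg.norm(a); th=r/f
        d=R0@(H[:3,:3]@np.r_[np.sin(th)*a/max(r,1e-9),np.cos(th)]); c=R0@H[:3,3]+o['eef_pos']; out.append(c+(z-c[2])/d[2]*d)
    return np.array(out)
E
python3 - <<'E'
from h import *
go(.446,.073,.076,.037); snap('wrist','w1.png')
E
```

```text
shift [-0.     -0.002   0.1242] rot [ 0.0003 -0.0005 -0.0027] rows>= 2.5 force [-0.1  0.6  0. ] pos [0.446  0.0711 0.2002] open 0.5 t 1.9
```

View pics/w1.png

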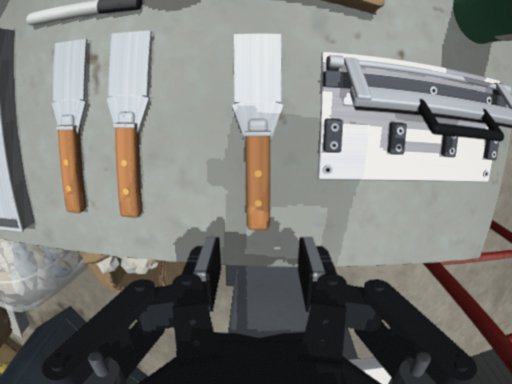

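The wrist picture shows the knife handle centred at u≈258 (front end v=135, rear v=229), its edge at (257,34), and the jig's bed corner at (320,179). I compare these with the top view.

```bash
python3 - <<'E'
from h import *
for n,z,p in [('handle ends',.018,[(258,135),(258,229)]),('rivets',.018,[(258,174),(258,203)]),('edge',.0105,[(257,34)]),('bed',.006,[(320,179),(490,181),(322,53)]),('stop tops c',.016,[(333,122),(334,151),(397,123),(398,153)]),('others',.018,[(125,124),(130,216),(66,128),(75,211)])]:
    print(n,wray(p,z)[:,:2].round(4).tolist())
E
```

```text
handle ends [[0.4931, 0.0738], [0.405, 0.071]]
rivets [[0.4586, 0.0727], [0.4313, 0.0718]]
edge [[0.581, 0.0775]]
bed [[0.4525, 0.0143], [0.4599, -0.199], [0.5683, 0.0202]]
stop tops c [[0.5075, 0.0092], [0.4818, 0.0061], [0.5119, -0.0527], [0.484, -0.0576]]
others [[0.5028, 0.1944], [0.4124, 0.198], [0.5018, 0.2628], [0.4139, 0.2656]]
```

Call:
carry_out(
  steps=[0,-0.002,0.045,0,0,0,0.5,0,-0.002,0.09,0,0,0,0.5,0,-0.002,0.124,0,0,0,0.5,0,-0.002,0.124,0,0,0,0.5,0,-0.002,0.124,0,0,0,0.0,0,-0.002,0.124,0,0,0,0.0,0,-0.002,0.124,0,0,0,0.0,0,-0.002,0.124,0,0,0,0.0,0,-0.002,0.124,0,0,0,0.0,0,-0.002,0.124,0,0,0,0.0],
)

```text
time_s: 2.95
eef_pos: [0.4462, 0.0744, 0.0764]
eef_rot: [0.0, 1.0, 0.018, 0.0]
wrist_force: [-1.7, 0.2, 4.5]
opening: 0.241
grasp_force: 60.2
```

Call:
carry_out(
  steps=[0,0,-0.04,0,0,0,0,0,0,-0.08,0,0,0,0,0,0,-0.09,0.15,0,0,0,0,0,-0.09,0.3,0,0,0,0,0,-0.09,0.45,0,0,0,0,0,-0.09,0.6,0,0,0,0,0,-0.09,0.7,0,0,0,0,0,-0.09,0.7,0,0,0,0,0,-0.09,0.7,0,0,0,0,0,-0.09,0.7,0,0,0,0,0,-0.09,0.7,0,0,0],
)

```text
time_s: 4.05
eef_pos: [0.446, 0.0751, 0.1663]
eef_rot: [-0.342, 0.94, 0.018, -0.006]
wrist_force: [-0.3, -0.8, -1.4]
opening: 0.237
grasp_force: 59.6
```

```bash
python3 - <<'E'
from h import *
snap('wrist','r1a.png'); o=ctrl.get_obs(); print(o['opening'],o['torque'],o['eef_rot'])
E
```

```text
0.24114736884369095 [-0.4342813   0.03220818 -0.0288044 ] [-0.34211984  0.93946033  0.01818787 -0.00612458]
```

Call:
carry_out(
  steps=[0,0,0,-0.15,0,0,0,0,0,0,-0.3,0,0,0,0,0,0,-0.45,0,0,0,0,0,0,-0.6,0,0,0,0,0,0,-0.75,0,0,0,0,0,0,-0.9,0,0,0,0,0,0,-1.05,0,0,0,0,0,0,-1.2,0,0,0,0,0,0,-1.35,0,0,0,0,0,0,-1.4,0,0,0,0,0,0,-1.4,0,0,0,0,0,0,-1.4,0,0,0,0,0,0,-1.4,0,0,0],
)

```text
time_s: 5.4
eef_pos: [0.4462, 0.0744, 0.1664]
eef_rot: [0.342, 0.939, 0.017, 0.007]
wrist_force: [-0.0, -0.5, -0.7]
opening: 0.238
grasp_force: 59.6
```

```bash
python3 - <<'E'
from h import *
b=snap('wrist','r1b.png'); a=cv2.imread('pics/r1a.png')[:,:,::-1]; o=ctrl.get_obs(); print(o['opening'],o['torque'],o['eef_rot'])
cv2.imwrite('pics/r1.png',cv2.resize(np.hstack([a[:270,110:400],b[:270,110:400]])[:,:,::-1],None,fx=1.35,fy=1.35))
E
```

```text
0.23723225241175566 [ 0.42326844  0.05009519 -0.00794688] [0.34220583 0.93945264 0.01667118 0.00678061]
```

View pics/r1.png

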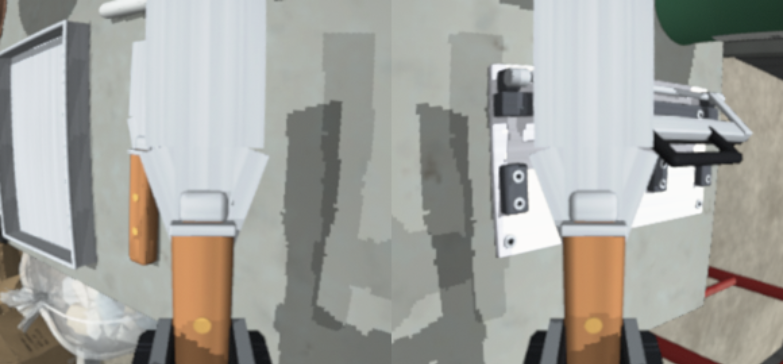

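Knife 3's blade stays centred on its handle when rolled either way (centre 206 against 203 of panel, where a loose one would move over 20 px), so it seems sound. I take it to lane 1 and check again there against the side stop.

```bash
python3 - <<'E'
from h import *
go(.336,-.157,.166,.03)
E
```

```text
shift [-0.1185  0.1737  0.1463] rot [ 0.6987 -0.0034  0.0053] rows>= 5.1 force [-0.1  0.  -0.8] pos [0.4463 0.0742 0.1664] open 0.237 t 5.45
```

Call:
carry_out(
  steps=[-0.1185,0.1737,0.1463,0.699,-0.003,0.005,0,-0.1185,0.1737,0.1463,0.699,-0.003,0.005,0,-0.1185,0.1737,0.1463,0.699,-0.003,0.005,0,-0.1185,0.1737,0.1463,0.699,-0.003,0.005,0,-0.1185,0.1737,0.1463,0.699,-0.003,0.005,0,-0.1185,0.1737,0.1463,0.699,-0.003,0.005,0,-0.1185,0.1737,0.1463,0.699,-0.003,0.005,0,-0.1185,0.1737,0.1463,0.699,-0.003,0.005,0,-0.1185,0.1737,0.1463,0.699,-0.003,0.005,0],
)

```text
time_s: 6.35
eef_pos: [0.3356, -0.1577, 0.1663]
eef_rot: [0.001, 1.0, 0.014, -0.0]
wrist_force: [0.7, 0.4, -1.2]
opening: 0.244
grasp_force: 38.3
```

```bash
python3 - <<'E'
from h import *
go(.336,-.157,.079,.03); snap('wrist','w2.png')
E
```

```text
shift [ 0.0005 -0.0008  0.0873] rot [ 0.0018  0.0003 -0.0024] rows>= 1.7 force [ 0.7  0.4 -1.2] pos [ 0.3356 -0.1577  0.1663] open 0.244 t 6.35
```

View pics/w2.png

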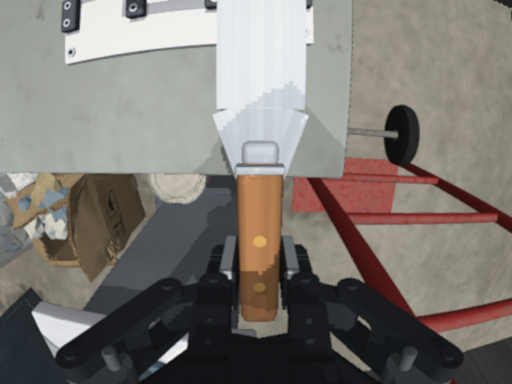

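The held knife is straight in the pads (handle u=258, blade centre u≈262), with the jig's lane ahead. Now down, then forward.

Call:
carry_out(
  steps=[0,-0.001,0.045,0,0,0,0,0,-0.001,0.087,0,0,0,0,0,-0.001,0.087,0,0,0,0,0,-0.001,0.087,0,0,0,0],
)

```text
time_s: 6.8
eef_pos: [0.3355, -0.1542, 0.0782]
eef_rot: [-0.001, 1.0, 0.017, -0.002]
wrist_force: [0.8, 0.3, -0.6]
opening: 0.236
grasp_force: 69.9
```

```bash
python3 - <<'E'
from h import *
go(.400,-.155,.078,.03); snap('wrist','w3.png'); print(ray('top',[(480/1.5625,430/1.5625)],0))
E
```

```text
shift [ 0.0644  0.003  -0.0001] rot [-0.0017  0.0038  0.0036] rows>= 1.3 force [ 0.8  0.3 -0.6] pos [ 0.3355 -0.1542  0.0782] open 0.236 t 6.8
[[0.34782828 0.01470265 0.        ]]
```

View pics/w3.png

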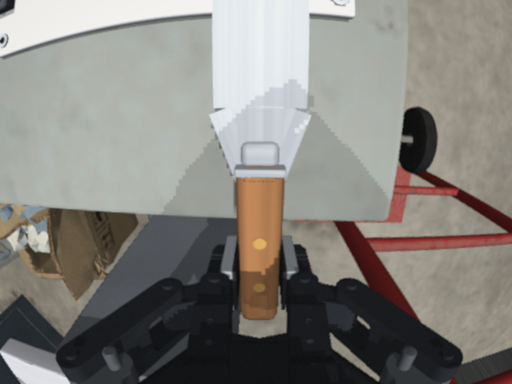

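```bash
python3 - <<'E'
from h import *
print(wray([(355,16),(341,1)],.006).round(4), wray([(213,20),(309,20)],.0115).round(4))
E
```

```text
[[ 0.4611 -0.1971  0.006 ]
 [ 0.4681 -0.1899  0.006 ]] [[ 0.4532 -0.13    0.0115]
 [ 0.4547 -0.1735  0.0115]]
```

Call:
carry_out(
  steps=[0,0.0025,0,0,0,0.003,0,0.01,0.0025,0,0,0.003,0.003,0,0.02,0.0025,0,0,0.003,0.003,0,0.03,0.0025,0,0,0.003,0.003,0,0.04,0.0025,0,0,0.003,0.003,0,0.05,0.0025,0,0,0.003,0.003,0,0.06,0.0025,0,0,0.003,0.003,0,0.06,0.0025,0,0,0.003,0.003,0,0.06,0.0025,0,0,0.003,0.003,0],
)

```text
time_s: 7.75
eef_pos: [0.3958, -0.1563, 0.0786]
eef_rot: [0.0, 1.0, 0.014, 0.001]
wrist_force: [-0.8, 0.0, -0.8]
opening: 0.24
grasp_force: 69.8
```

```bash
python3 - <<'E'
from h import *
go(.408,-.155,.0765,.03);snap('wrist','w4.png')
E
```

```text
shift [ 0.0122 -0.001   0.0021] rot [ 0.0006 -0.0013 -0.0011] rows>= 0.2 force [-0.8  0.  -0.8] pos [ 0.3958 -0.1563  0.0786] open 0.24 t 7.75
```

View pics/w4.png

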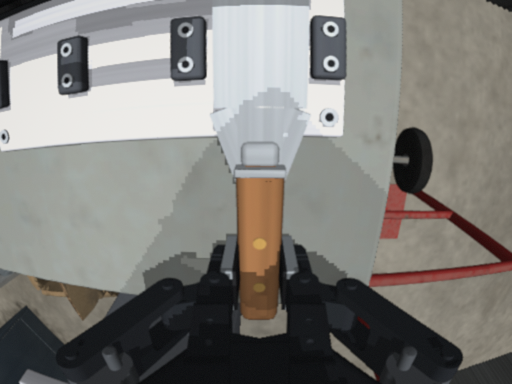

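The blade sits inside lane 1 (stop faces at u=206 and 312, blade from 213 to 309). Side push test next.

Call:
carry_out(
  steps=[0,-0.002,0,0,0,0,0,0,-0.004,0,0,0,0,0,0,-0.006,0,0,0,0,0,0,-0.008,0,0,0,0,0,0,-0.009,0,0,0,0,0,0,-0.009,0,0,0,0,0,0,-0.009,0,0,0,0,0],
)

```text
time_s: 8.5
eef_pos: [0.3956, -0.1476, 0.0789]
eef_rot: [0.001, 1.0, 0.014, 0.001]
wrist_force: [-0.1, 0.6, -1.4]
opening: 0.237
grasp_force: 69.8
```

```bash
python3 - <<'E'
from h import *
o=ctrl.get_obs(); print(o['wrist_force'],o['torque'],o['eef_pos']);snap('wrist','w5.png')
E
```

```text
[-0.14293433  0.56667995 -1.44788025] [-0.03023354  0.03773252  0.01451022] [ 0.39563111 -0.14760582  0.07886579]
```

View pics/w5.png

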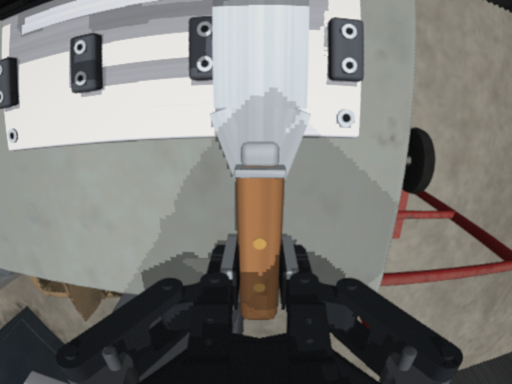

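Call:
carry_out(
  steps=[0,-0.001,0,0,0,0,0,0,-0.002,0,0,0,0,0,0,-0.003,0,0,0,0,0,0,-0.004,0,0,0,0,0,0,-0.005,0,0,0,0,0,0,-0.005,0,0,0,0,0],
)

```text
time_s: 9.15
eef_pos: [0.3954, -0.1424, 0.0788]
eef_rot: [0.0, 1.0, 0.014, 0.001]
wrist_force: [0.1, 0.0, -1.5]
opening: 0.236
grasp_force: 69.8
```

```bash
python3 - <<'E'
from h import *
o=ctrl.get_obs(); print(o['wrist_force'],o['torque'],o['eef_pos']);snap('wrist','w6.png')
E
```

```text
[ 0.09117189  0.02114506 -1.49592315] [-0.00111919  0.01561708 -0.02731563] [ 0.39540022 -0.1424261   0.07879482]
```

View pics/w6.png

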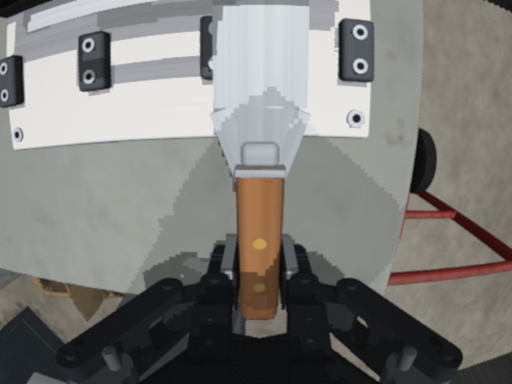

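The blade now covers the left stop, so the held knife sits higher than I assumed. I estimate its height from the known widths.

```bash
python3 - <<'E'
from h import *
from scipy.optimize import brentq
o=ctrl.get_obs()
def hz(a,b,w): return brentq(lambda z:np.linalg.norm(np.diff(wray([a,b],z,o),axis=0))-w,-.03,.09)
for n,a,b,w in [('blade v20',(213.5,20),(309.5,20),.04),('blade v90',(214,90),(308,90),.04),('handle v185',(236.5,185),(284.5,185),.022),('handle v215',(237,215),(283,215),.022),('handle v300',(241,300),(278,300),.022)]:
    z=hz(a,b,w); print(n,round(z,4),wray([a,b],z,o).mean(0).round(4))
im=cv2.imread('pics/w6.png')
for v in (20,90): 
    g=im[v,190:330].astype(int); print(v,np.abs(np.diff(g.sum(1))).argsort()[-6:]+190)
for v in (185,215,300):
    g=im[v,215:310].astype(int); print(v,np.abs(np.diff((g[:,2]-g[:,0]))).argsort()[-6:]+215)
s=snap('side','s1.png'); cv2.imwrite('pics/s1c.png',cv2.resize(s[120:260,200:400,::-1],None,fx=4,fy=4,interpolation=cv2.INTER_CUBIC))
E
```

```text
blade v20 0.0227 [ 0.5107 -0.1402  0.0227]
blade v90 0.0207 [ 0.4802 -0.1409  0.0207]
handle v185 0.0191 [ 0.4372 -0.1419  0.0191]
handle v215 0.0183 [ 0.4219 -0.1421  0.0183]
handle v300 0.0101 [ 0.3627 -0.1435  0.0101]
20 [308 198 212 200 211 199]
90 [275 307 306 213 276 266]
185 [237 281 236 282 235 283]
215 [238 280 236 282 237 281]
300 [238 278 276 277 239 240]
```

View pics/s1c.png

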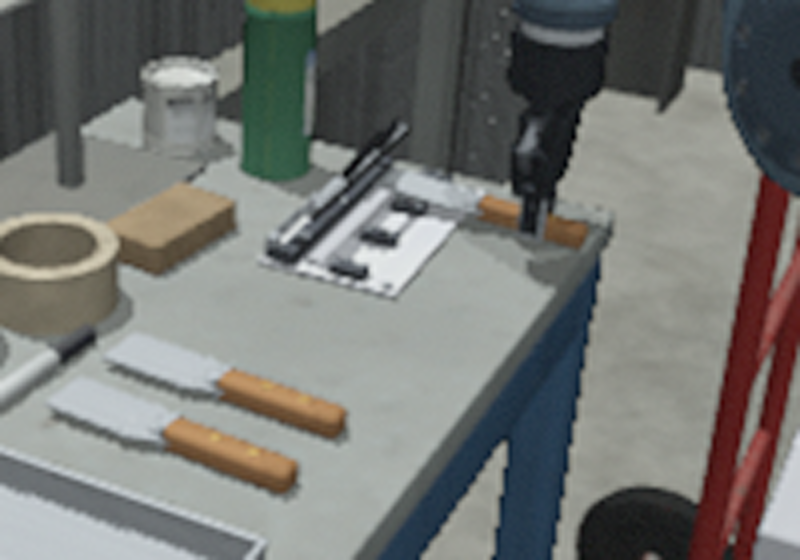

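The knife is pitched nose up by about 0.1 rad in the grip (blade at 21 to 23 mm, rear of handle low). I move it back over the lane, let it drop flat and grip it again.

Call:
carry_out(
  steps=[0,0.007,0,0,0,0,0,0,0.0138,0,0,0,0,0,0,0.0138,0,0,0,0,0,0,0.0138,0,0,0,0,0,0,0.0138,0,0,0,0,0.45,0,0.0138,0,0,0,0,0.45,0,0.0138,0,0,0,0,0.45,0,0.0138,0,0,0,0,0.45,0,0.0138,0,0,0,0,0.45,0,0.0138,0,0,0,0,0.45],
)

```text
time_s: 10.25
eef_pos: [0.3958, -0.1563, 0.0788]
eef_rot: [0.0, 1.0, 0.014, 0.001]
wrist_force: [-0.2, 0.3, -0.4]
opening: 0.454
grasp_force: 0.0
```

```bash
python3 - <<'E'
from h import *
o=ctrl.get_obs();print(o['eef_pos'],o['opening'],o['wrist_force']);im=snap('wrist','w7.png')
cv2.imwrite('pics/w7c.png',cv2.resize(im[:340,120:400,::-1],None,fx=1.7,fy=1.7)); knives()
E
```

```text
[ 0.39584761 -0.15632383  0.0788414 ] 0.45421916954989316 [-0.19817175  0.27566483 -0.39712396]
handle [0.4532 0.1981] yaw -0.064 n 251 edge [0.585 0.19 ]
handle [0.4541 0.2671] yaw -0.046 n 257 edge [0.586 0.261]
```

View pics/w7c.png

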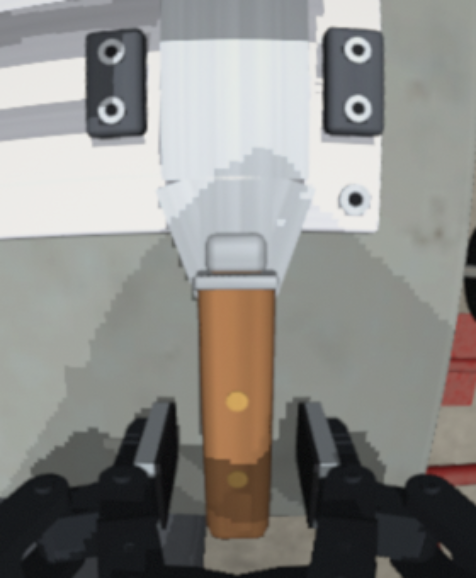

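The knife now lies flat in lane 1, with its blade (215 to 301 px) between the stop faces (206 and 311). I grip it again, then push left against the stop as a play check.

Call:
carry_out(
  steps=[0,0,0.001,0,0,0,0,0,0,0.001,0,0,0,0,0,0,0.001,0,0,0,0,0,0,0.001,0,0,0,0,0,0,0.001,0,0,0,0,0,-0.002,0.001,0,0,0,0,0,-0.003,0.001,0,0,0,0,0,-0.004,0.001,0,0,0,0,0,-0.005,0.001,0,0,0,0,0,-0.005,0.001,0,0,0,0],
)

```text
time_s: 11.35
eef_pos: [0.396, -0.1516, 0.078]
eef_rot: [0.001, 1.0, 0.014, 0.001]
wrist_force: [0.2, -2.0, 3.3]
opening: 0.238
grasp_force: 59.4
```

```bash
cat >> h.py <<'E'
def st():
    o=ctrl.get_obs(); print('F',o['wrist_force'].round(2),'T',o['torque'].round(3),'pos',o['eef_pos'].round(4),'rot',o['eef_rot'].round(3),'op',round(o['opening'],3),'t',o['time_s'])
E
python3 - <<'E'
from h import *
st(); print(wray([(259.4,236.5)],.018),ctrl.get_obs()['eef_pos'])
E
```

```text
F [ 0.18 -1.97  3.35] T [-0.463 -0.075 -0.041] pos [ 0.396  -0.1516  0.078 ] rot [0.001 1.    0.014 0.001] op 0.238 t 11.35
[[ 0.4111407  -0.15117824  0.018     ]] [ 0.39598391 -0.15155856  0.07800983]
```

Call:
carry_out(
  steps=[0,-0.001,0,0,0,0,0,0,-0.002,0,0,0,0,0,0,-0.003,0,0,0,0,0,0,-0.003,0,0,0,0,0],
)

```text
time_s: 11.75
eef_pos: [0.3957, -0.1492, 0.078]
eef_rot: [0.001, 1.0, 0.014, 0.001]
wrist_force: [-3.3, -7.3, 2.9]
opening: 0.236
grasp_force: 59.5
```

```bash
python3 - <<'E'
from h import *
st()
E
```

```text
F [-3.3  -7.32  2.91] T [-1.294  0.311 -0.598] pos [ 0.3957 -0.1492  0.078 ] rot [0.001 1.    0.014 0.001] op 0.236 t 11.75
```

Stiff: 7 N with a −0.6 N m twist after about 2 mm of push, so knife 3 is sound. I ease off and push it to the rail.

Call:
carry_out(
  steps=[0,0.002,0,0,0,0,0,0.002,0.002,0,0,0,0,0,0.004,0.002,0,0,0,0,0,0.006,0.002,0,0,0,0,0,0.008,0.002,0,0,0,0,0,0.01,0.002,0,0,0,0,0,0.01,0.002,0,0,0,0,0,0.01,0.002,0,0,0,0,0],
)

```text
time_s: 12.55
eef_pos: [0.402, -0.1498, 0.0779]
eef_rot: [-0.001, 1.0, 0.015, -0.004]
wrist_force: [-23.5, -6.1, 28.5]
opening: 0.239
grasp_force: 62.5
```

```bash
python3 - <<'E'
from h import *
st()
E
```

```text
F [-23.55  -6.06  28.48] T [-1.14   3.777 -0.459] pos [ 0.402  -0.1498  0.0779] rot [-0.001  1.     0.015 -0.004] op 0.239 t 12.55
```

Call:
carry_out(
  steps=[-0.002,0,0,0,0,0,0,-0.003,0,0,0,0,0,0,-0.003,0,0,0,0,0,0],
)

```text
time_s: 12.85
eef_pos: [0.4015, -0.1498, 0.078]
eef_rot: [-0.0, 1.0, 0.014, -0.0]
wrist_force: [-7.2, -1.8, 12.7]
opening: 0.239
grasp_force: 60.7
```

```bash
python3 - <<'E'
from h import *
st()
E
```

```text
F [-7.16 -1.83 12.71] T [-0.354  1.246 -0.406] pos [ 0.4015 -0.1498  0.078 ] rot [-0.     1.     0.014 -0.   ] op 0.239 t 12.85
```

Call:
carry_out(
  steps=[0,0,0,0,0,0,0.45,0,0,0,0,0,0,0.45,0,0,0,0,0,0,0.45,0,0,0,0,0,0,0.45,0,0,-0.04,0,0,0,0.45,0,0,-0.08,0,0,0,0.45,0,0,-0.11,0,0,0,0.45,0,0,-0.11,0,0,0,0.45,0,0,-0.11,0,0,0,0.45],
)

```text
time_s: 13.75
eef_pos: [0.4027, -0.1501, 0.1882]
eef_rot: [0.001, 1.0, 0.014, 0.002]
wrist_force: [0.3, 0.5, -0.2]
opening: 0.452
grasp_force: 0.0
```

```bash
cat >> h.py <<'E'
def wknife(f,yr=None):
    "handles seen by the wrist camera, via orange mask on plane z=.018"
    o=ctrl.get_obs(); im=snap('wrist',f); hsv=cv2.cvtColor(im,cv2.COLOR_RGB2HSV)
    m=((hsv[...,0]<20)&(hsv[...,1]>100)&(hsv[...,2]>60)).astype(np.uint8); n,l,s,c=cv2.connectedComponentsWithStats(m)
    for i in range(1,n):
        if s[i,4]<600: continue
        ys,xs=np.nonzero(l==i); k=slice(None,None,7); P=wray(np.c_[xs,ys][k],.018,o)[:,:2]
        r=cv2.minAreaRect((P*1000).astype(np.float32)); w,v=np.linalg.eigh(np.cov(P.T)); d=v[:,1]*np.sign(v[0,1])
        print('whandle',np.round(r[0],1),np.round(r[1],1),'yaw',np.arctan2(d[1],d[0]).round(3),'n',s[i,4])
E
python3 - <<'E'
from h import *
st(); wknife('w8.png'); knives('t8.png'); go(.451,.198,.18,-.06)
E
```

```text
F [ 0.34  0.46 -0.23] T [-0.031  0.047 -0.016] pos [ 0.4027 -0.1501  0.1882] rot [0.001 1.    0.014 0.002] op 0.452 t 13.75
whandle [ 405.3 -149.1] [87.  20.1] yaw 0.001 n 2282
whandle [ 361.1 -352. ] [265.6 115.7] yaw 1.342 n 5014
whandle [ 173.9 -508.3] [ 35.3 149.5] yaw 1.507 n 753
handle [0.4543 0.2671] yaw -0.048 n 256 edge [0.587 0.261]
handle [0.4525 0.1982] yaw -0.065 n 250 edge [0.585 0.19 ]
handle [ 0.403  -0.1456] yaw 0.002 n 230 edge [ 0.535 -0.145]
shift [ 0.059  -0.346   0.0068] rot [-0.0004 -0.0002  0.0883] rows>= 7.0 force [-0.2 -0.6 -0.5] pos [ 0.4018 -0.1495  0.1867] open 0.45 t 13.85
```

```bash
python3 - <<'E'
import cv2
im=cv2.imread('pics/w8.png'); cv2.imwrite('pics/w8c.png',cv2.resize(im[0:190,140:390],None,fx=3.1,fy=3.1,interpolation=cv2.INTER_CUBIC))
E
```

```text
(no output)
```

View pics/w8c.png

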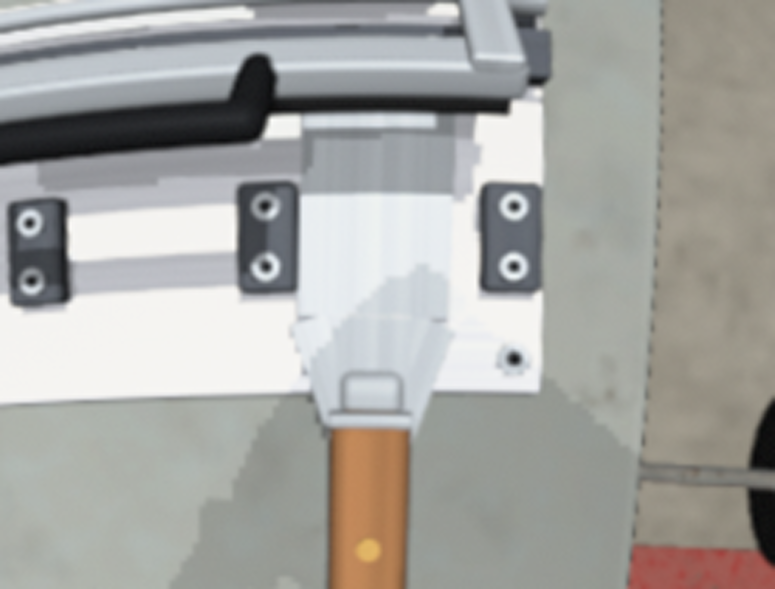

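```bash
python3 - <<'E'
from h import *
o=ctrl.get_obs(); print(o['eef_pos'])
c=lambda l:[(140+u/3.1,v/3.1) for u,v in l]
for n,z,l in [('bed front',.006,[(100,402),(320,397),(450,393),(540,391)]),('bed right edge',.006,[(540,391),(542,120)]),('handle front',.018,[(330,429),(408,429)]),('collar',.012,[(368,412)]),('stop2 L/R-front/back',.016,[(268,292),(268,183),(298,235)]),('stop1',.016,[(510,290),(510,183),(482,235)]),('stopB screws',.016,[(265,206),(265,266),(513,206),(513,266)]),('shoulder',.0105,[(300,320),(447,320)]),('blade sides',.0105,[(302,200),(452,200)]),('rivet',.018,[(368,551)])]:
    print(n,(wray(c(l),z,o)[:,:2]*1000).round(1).tolist())
E
```

```text
[ 0.40175978 -0.14950588  0.18665954]
bed front [[453.0, -72.6], [454.6, -134.5], [456.8, -169.8], [458.5, -194.6]]
bed right edge [[458.5, -194.6], [533.5, -191.9]]
handle front [[447.7, -137.8], [448.2, -158.1]]
collar [[451.6, -147.6]]
stop2 L/R-front/back [[483.2, -121.0], [511.9, -120.5], [498.2, -128.5]]
stop1 [[485.7, -183.3], [514.0, -182.3], [499.7, -175.5]]
stopB screws [[505.8, -119.8], [490.1, -120.1], [507.9, -183.3], [492.1, -183.9]]
shoulder [[475.8, -129.0], [476.9, -167.8]]
blade sides [[507.9, -128.9], [509.1, -168.0]]
rivet [[414.8, -148.6]]
```

Lane 1 check: the rail should be near x=541.5 (from the stops and the bed front), but the knife's edge comes to about 537 and its yaw is 0.03 off the jig's. The push stuck on bench friction (Fz 28 N). I grip it again, lift 2 mm, square it up and push again.

Call:
carry_out(
  steps=[0,0,0.05,0,0,0,0.45,0,0,0.09,0,0,0,0.45,0,0,0.107,0,0,0,0.45,0,0,0.107,0,0,0,0.45,0,0,0.107,0,0,0,0,0,0,0.107,0,0,0,0,0,0,0.107,0,0,0,0,0,0,0.107,0,0,0,0,0,0,0.107,0,0,0,0,0,0,0.105,0,0,0,0,0,0.004,0.104,0,0,-0.01,0,0,0.004,0.104,0,0,-0.027,0,0,0.004,0.104,0,0,-0.027,0],
)

```text
time_s: 15.15
eef_pos: [0.4028, -0.1544, 0.0839]
eef_rot: [0.001, 1.0, 0.028, 0.001]
wrist_force: [-0.6, -0.1, -1.3]
opening: 0.235
grasp_force: 62.1
```

```bash
python3 - <<'E'
from h import *
st()
E
```

```text
F [-0.58 -0.11 -1.28] T [ 0.035 -0.001  0.021] pos [ 0.4028 -0.1544  0.0839] rot [0.001 1.    0.028 0.001] op 0.235 t 15.15
```

Call:
carry_out(
  steps=[0,0,0,0,0,0.024,0,0.002,0,0,0,0,0.024,0,0.004,0,0,0,0,0.024,0,0.006,0,0,0,0,0.024,0,0.006,0,0,0,0,0.024,0],
)

```text
time_s: 15.65
eef_pos: [0.4066, -0.1536, 0.0832]
eef_rot: [-0.0, 1.0, 0.016, -0.002]
wrist_force: [-13.1, -4.2, 5.8]
opening: 0.238
grasp_force: 62.9
```

```bash
python3 - <<'E'
from h import *
st(); wknife('w9.png')
E
```

```text
F [-13.1   -4.15   5.77] T [-0.742  1.933 -0.155] pos [ 0.4066 -0.1536  0.0832] rot [-0.     1.     0.016 -0.002] op 0.238 t 15.65
whandle [ 408.9 -153.2] [87.9 20.7] yaw 0.012 n 5604
whandle [ 415.4 -283.1] [128.5  64.4] yaw 1.148 n 2805
```

Call:
carry_out(
  steps=[-0.0025,0,0,0,0,0,0,-0.0025,-0.001,0.0015,0,0,0,0,-0.0025,-0.002,0.0025,0,0,0,0,-0.0025,-0.003,0.0025,0,0,0,0,-0.0025,-0.003,0.0025,0,0,0,0],
)

```text
time_s: 16.2
eef_pos: [0.406, -0.1508, 0.0812]
eef_rot: [0.0, 1.0, 0.016, 0.001]
wrist_force: [-3.6, -2.5, -1.4]
opening: 0.236
grasp_force: 62.1
```

```bash
python3 - <<'E'
from h import *
st()
E
```

```text
F [-3.56 -2.53 -1.4 ] T [-0.399  0.68  -0.083] pos [ 0.406  -0.1508  0.0812] rot [0.    1.    0.016 0.001] op 0.236 t 16.2
```

Call:
carry_out(
  steps=[0,-0.001,0.001,0,0,0,0,0,-0.002,0.002,0,0,0,0,0.001,-0.002,0.002,0,0,0,0,0.001,-0.002,0.002,0,0,0,0],
)

```text
time_s: 16.6
eef_pos: [0.4062, -0.1502, 0.0807]
eef_rot: [0.002, 1.0, 0.016, -0.001]
wrist_force: [-18.9, -8.5, 23.7]
opening: 0.234
grasp_force: 65.0
```

```bash
python3 - <<'E'
from h import *
st()
E
```

```text
F [-18.94  -8.49  23.72] T [-1.293  3.152 -0.101] pos [ 0.4062 -0.1502  0.0807] rot [ 0.002  1.     0.016 -0.001] op 0.234 t 16.6
```

Call:
carry_out(
  steps=[-0.0005,0.001,-0.0015,0,0,0,0,-0.001,0.001,-0.0015,0,0,0,0,-0.001,0.001,-0.0015,0,0,0,0],
)

```text
time_s: 16.9
eef_pos: [0.4059, -0.1502, 0.0809]
eef_rot: [0.001, 1.0, 0.016, 0.001]
wrist_force: [-4.6, -4.4, 0.0]
opening: 0.235
grasp_force: 62.2
```

```bash
python3 - <<'E'
from h import *
st()
E
```

```text
F [-4.57 -4.42  0.02] T [-0.625  0.902 -0.163] pos [ 0.4059 -0.1502  0.0809] rot [0.001 1.    0.016 0.001] op 0.235 t 16.9
```

Call:
carry_out(
  steps=[0,0,0,0,0,0,0.28,0,0,0,0,0,0,0.33,0,0,0,0,0,0,0.45,0,0,0,0,0,0,0.45,0,0,-0.04,0,0,0,0.45,0,0,-0.08,0,0,0,0.45,0,0,-0.1,0,0,0,0.45,0,0,-0.1,0,0,0,0.45,0,0,-0.1,0,0,0,0.45],
)

```text
time_s: 17.8
eef_pos: [0.406, -0.1498, 0.1809]
eef_rot: [0.001, 1.0, 0.016, 0.001]
wrist_force: [0.2, -0.6, -0.7]
opening: 0.45
grasp_force: 0.0
```

```bash
python3 - <<'E'
from h import *
st(); wknife('w10.png'); knives('t10.png'); go(.451,.198,.18,-.058)
E
```

```text
F [ 0.22 -0.6  -0.67] T [0.037 0.022 0.033] pos [ 0.406  -0.1498  0.1809] rot [0.001 1.    0.016 0.001] op 0.45 t 17.8
whandle [ 409.1 -149.8] [86.5 20.1] yaw 0.02 n 2431
whandle [ 368.8 -345.1] [254.6 109.8] yaw 1.32 n 4788
whandle [ 170.7 -516.1] [141.6  36.5] yaw 1.477 n 697
handle [0.4531 0.1982] yaw -0.064 n 252 edge [0.585 0.19 ]
handle [0.4544 0.2671] yaw -0.05 n 257 edge [0.587 0.26 ]
handle [ 0.4059 -0.146 ] yaw 0.019 n 208 edge [ 0.538 -0.143]
shift [ 5.650e-02 -3.457e-01 -2.000e-04] rot [-0.0004 -0.0002  0.0892] rows>= 7.0 force [-1.3 -0.4  0.5] pos [ 0.4053 -0.1493  0.1796] open 0.448 t 17.9
```

Call:
carry_out(
  steps=[0.062,-0.346,0,0,0,0.089,0.45,0.062,-0.346,0,0,0,0.089,0.45,0.062,-0.346,0,0,0,0.089,0.45,0.062,-0.346,0,0,0,0.089,0.45,0.062,-0.346,0,0,0,0.089,0.45,0.062,-0.346,0,0,0,0.089,0.45,0.062,-0.346,0,0,0,0.089,0.45,0.062,-0.346,0,0,0,0.089,0.45,0.062,-0.346,0,0,0,0.089,0.45,0.062,-0.346,0,0,0,0.089,0.45,0.062,-0.346,0,0,0,0.089,0.45],
)

```text
time_s: 19.0
eef_pos: [0.4569, 0.1966, 0.18]
eef_rot: [0.001, 1.0, -0.03, 0.0]
wrist_force: [-0.1, -1.0, -0.8]
opening: 0.451
grasp_force: 0.0
```

```bash
python3 - <<'E'
from h import *
st(); wknife('w11.png'); go(.457,.198,.081,-.058)
E
```

```text
F [-0.08 -1.03 -0.75] T [ 0.011 -0.015 -0.018] pos [0.4569 0.1966 0.18  ] rot [ 0.001  1.    -0.03   0.   ] op 0.451 t 19.0
whandle [455.6 198.8] [20.2 87.2] yaw -0.045 n 2392
whandle [456.4 265.9] [22.  87.1] yaw -0.044 n 2240
shift [-0.0003 -0.0016  0.0992] rot [ 0.0011 -0.0012 -0.0022] rows>= 2.0 force [-0.3  0.1 -0.3] pos [0.4571 0.1965 0.1802] open 0.449 t 19.05
```

Call:
carry_out(
  steps=[0,-0.002,0.05,0,0,0,0.45,0,-0.002,0.09,0,0,0,0.45,0,-0.002,0.0985,0,0,0,0.45,0,-0.002,0.0985,0,0,0,0.45,0,-0.002,0.0985,0,0,0,0,0,-0.002,0.0985,0,0,0,0,0,-0.002,0.0985,0,0,0,0,0,-0.002,0.0985,0,0,0,0,0,-0.002,0.0985,0,0,0,0,0,-0.002,0.05,0,0,0,0,0,-0.002,0.01,0,0,0,0,0,-0.002,0.01,0.15,0,0,0,0,-0.002,0.01,0.3,0,0,0,0,-0.002,0.01,0.45,0,0,0,0,-0.002,0.01,0.6,0,0,0,0,-0.002,0.01,0.7,0,0,0,0,-0.002,0.01,0.7,0,0,0,0,-0.002,0.01,0.7,0,0,0,0,-0.002,0.01,0.7,0,0,0],
)

```text
time_s: 20.95
eef_pos: [0.4575, 0.2002, 0.1712]
eef_rot: [-0.341, 0.94, -0.026, 0.011]
wrist_force: [-0.2, 0.5, -1.1]
opening: 0.231
grasp_force: 59.3
```

```bash
python3 - <<'E'
from h import *
st(); snap('wrist','r2a.png')
E
```

```text
F [-0.23  0.47 -1.14] T [-0.447  0.064  0.039] pos [0.4575 0.2002 0.1712] rot [-0.341  0.94  -0.026  0.011] op 0.231 t 20.95
```

Call:
carry_out(
  steps=[0,0,0,-0.15,0,0,0,0,0,0,-0.3,0,0,0,0,0,0,-0.45,0,0,0,0,0,0,-0.6,0,0,0,0,0,0,-0.75,0,0,0,0,0,0,-0.9,0,0,0,0,0,0,-1.05,0,0,0,0,0,0,-1.2,0,0,0,0,0,0,-1.35,0,0,0,0,0,0,-1.4,0,0,0,0,0,0,-1.4,0,0,0,0,0,0,-1.4,0,0,0,0,0,0,-1.4,0,0,0],
)

```text
time_s: 22.3
eef_pos: [0.4575, 0.2001, 0.1712]
eef_rot: [0.342, 0.939, -0.028, -0.008]
wrist_force: [1.1, -0.2, -1.1]
opening: 0.235
grasp_force: 59.4
```

```bash
cat >> h.py <<'E'
def play(a,b):
    A=cv2.imread('pics/'+a,0);B=cv2.imread('pics/'+b,0)
    for n,(v0,v1,u0,u1) in {'collar':(140,185,225,295),'handle':(180,215,230,290),'shoulder':(100,150,205,315)}.items():
        r=cv2.matchTemplate(B[v0-25:v1+25,u0-70:u1+70],A[v0:v1,u0:u1],cv2.TM_CCOEFF_NORMED); _,s,_,l=cv2.minMaxLoc(r); print(n,'shift',l[0]-70,l[1]-25,'score',round(s,2))
E
python3 - <<'E'
from h import *
st(); snap('wrist','r2b.png'); play('r1a.png','r1b.png'); play('r2a.png','r2b.png'); play('r1a.png','r2a.png')
E
```

```text
F [ 1.13 -0.19 -1.14] T [ 0.454 -0.04   0.016] pos [0.4575 0.2001 0.1712] rot [ 0.342  0.939 -0.028 -0.008] op 0.235 t 22.3
collar shift 16 0 score 0.47
handle shift -38 8 score 0.59
shoulder shift -13 -3 score 0.52
collar shift -2 0 score 0.6
handle shift -36 0 score 0.54
shoulder shift 64 20 score 0.36
collar shift 10 8 score 0.67
handle shift -1 5 score 0.86
shoulder shift -63 25 score 0.53
```

```bash
python3 - <<'E'
import cv2,numpy as np
for f in ('r1a','r1b','r2a','r2b'):
    g=cv2.GaussianBlur(cv2.imread(f'pics/{f}.png',0),(3,3),0)
    for v in (20,70): print(f,v,' '.join(str(x) for x in g[v,180:344:4]))
E
```

```text
r1a 20 166 170 177 176 175 175 175 174 174 179 215 218 218 216 216 216 216 213 217 216 220 219 212 213 217 217 214 215 210 213 211 210 178 171 171 172 175 175 174 174 174
r1a 70 179 178 174 171 177 178 182 222 221 220 215 218 218 215 217 215 215 213 217 218 221 218 213 215 218 217 212 214 211 214 214 211 177 175 175 175 175 173 174 175 176
r1b 20 172 177 182 186 186 186 186 187 187 209 216 216 218 214 217 215 212 216 216 219 221 212 213 217 219 217 215 212 215 214 213 161 112 60 58 57 56 55 55 53 53
r1b 70 133 121 47 70 90 90 101 69 54 200 216 216 218 216 217 215 212 215 218 221 222 215 215 217 219 216 214 213 215 215 216 191 157 150 141 140 126 133 140 143 175
r2a 20 107 108 108 107 107 107 106 106 106 148 178 159 167 168 167 167 181 209 212 213 207 210 208 207 207 208 212 213 205 205 210 210 205 206 203 203 201 195 174 173 177
r2a 70 222 219 219 222 217 222 220 220 220 215 220 208 95 95 95 204 211 210 209 210 209 208 205 210 212 215 209 206 208 212 208 205 202 205 205 205 219 217 221 217 218
r2b 20 181 180 196 210 212 213 209 212 211 208 213 213 218 214 210 212 218 216 212 212 212 211 211 195 175 178 168 158 135 119 119 109 85 112 167 177 187 186 186 184 184
r2b 70 160 169 181 180 207 213 213 211 214 211 211 209 215 217 219 212 211 214 217 214 212 210 213 213 213 180 127 130 39 51 71 146 179 176 109 196 205 181 182 175 176
```

Knife 2's blade swings from 248–328 px to 190–272 px between the two rolls, about 57 px, so it is loose. Knife 3 moved 3 px. Knife 2 goes in the tray.

```bash
python3 - <<'E'
from h import *
go(.455,.475,.171,0)
E
```

```text
shift [-0.0185 -0.2103 -0.1765] rot [ 0.6991  0.017  -0.0571] rows>= 5.5 force [ 0.3 -0.2 -0.2] pos [0.4575 0.1999 0.1713] open 0.233 t 22.35
```

Call:
carry_out(
  steps=[-0.0185,-0.2103,-0.1765,0.699,0.017,-0.057,0,-0.0185,-0.2103,-0.1765,0.699,0.017,-0.057,0,-0.0185,-0.2103,-0.1765,0.699,0.017,-0.057,0,-0.0185,-0.2103,-0.1765,0.699,0.017,-0.057,0,-0.0185,-0.2103,-0.1765,0.699,0.017,-0.057,0,-0.0185,-0.2103,-0.1765,0.699,0.017,-0.057,0,-0.0185,-0.2103,-0.1765,0.699,0.017,-0.057,0,-0.0185,-0.2103,-0.1765,0.699,0.017,-0.057,0,-0.0185,-0.2103,-0.1765,0.699,0.017,-0.057,0,-0.0185,-0.2103,-0.1765,0.699,0.017,-0.057,0],
)

```text
time_s: 23.35
eef_pos: [0.4549, 0.4739, 0.1698]
eef_rot: [0.001, 1.0, -0.0, -0.001]
wrist_force: [1.1, -0.1, -1.4]
opening: 0.229
grasp_force: 59.4
```

```bash
python3 - <<'E'
from h import *
go(.455,.475,.085,0)
E
```

```text
shift [ 0.0002 -0.0013  0.0848] rot [ 0.0022  0.0019 -0.0009] rows>= 1.7 force [ 1.1 -0.1 -1.4] pos [0.4549 0.4739 0.1698] open 0.229 t 23.35
```

Lower, release, rise and go towards knife 1 (456, 266).

Call:
carry_out(
  steps=[0,0,0.045,0,0,0,0,0,0,0.075,0,0,0,0,0,0,0.084,0,0,0,0,0,0,0.084,0,0,0,0,0,0,0.084,0,0,0,0.3,0,0,0.084,0,0,0,0.45,0,0,0.084,0,0,0,0.45,0,0,0.084,0,0,0,0.45,0,0,0.04,0,0,0,0.45,0,0,0,0,0,0,0.45,0,0,0,0,0,0,0.45],
)

```text
time_s: 24.45
eef_pos: [0.4577, 0.4774, 0.1771]
eef_rot: [-0.003, 1.0, 0.0, 0.004]
wrist_force: [1.2, 0.9, 0.8]
opening: 0.451
grasp_force: 0.0
```

```bash
python3 - <<'E'
from h import *
st(); wknife('w12.png'); knives('t12.png'); go(.457,.266,.18,-.046)
E
```

```text
F [1.21 0.87 0.83] T [ 0.039 -0.042  0.023] pos [0.4577 0.4774 0.1771] rot [-0.003  1.     0.     0.004] op 0.451 t 24.45
whandle [494.9 591.4] [24.3 56.7] yaw -0.256 n 814
whandle [451.2 474.5] [19.7 87.5] yaw -0.008 n 2359
whandle [456.8 274.5] [26.3 86.1] yaw -0.055 n 1533
handle [0.4544 0.2672] yaw -0.052 n 257 edge [0.587 0.26 ]
handle [0.4475 0.4713] yaw -0.068 n 204 edge [0.58  0.462]
handle [ 0.4064 -0.1476] yaw 0.007 n 283 edge [ 0.539 -0.147]
shift [ 0.0016  0.2096 -0.0086] rot [-0.0002 -0.001   0.0464] rows>= 4.2 force [-0.4 -0.5 -0.5] pos [0.4553 0.4756 0.1715] open 0.449 t 24.55
```

Call:
carry_out(
  steps=[0.002,0.21,-0.0085,0,0,0.046,0.45,0.002,0.21,-0.0085,0,0,0.046,0.45,0.002,0.21,-0.0085,0,0,0.046,0.45,0.002,0.21,-0.0085,0,0,0.046,0.45,0.002,0.21,-0.0085,0,0,0.046,0.45,0.002,0.21,-0.0085,0,0,0.046,0.45,0.002,0.21,-0.0085,0,0,0.046,0.45,0.002,0.21,-0.0085,0,0,0.046,0.45],
)

```text
time_s: 25.35
eef_pos: [0.4565, 0.2663, 0.1782]
eef_rot: [0.001, 1.0, -0.022, -0.001]
wrist_force: [-0.4, 0.2, 0.3]
opening: 0.451
grasp_force: 0.0
```

```bash
python3 - <<'E'
from h import *
st(); wknife('w13.png'); go(.458,.2665,.0815,-.046)
E
```

```text
F [-0.38  0.24  0.3 ] T [ 0.025 -0.039  0.025] pos [0.4565 0.2663 0.1782] rot [ 0.001  1.    -0.022 -0.001] op 0.451 t 25.35
whandle [456.2 268.5] [20.2 86.3] yaw -0.046 n 2421
whandle [441.  479.7] [26.  87.5] yaw -0.059 n 1247
shift [ 0.0017 -0.0004  0.0968] rot [0.0016 0.002  0.0021] rows>= 1.9 force [ 0.1 -0.1  0.4] pos [0.4565 0.2664 0.1783] open 0.446 t 25.4
```

Call:
carry_out(
  steps=[0.002,-0.002,0.05,0,0,0,0.45,0.002,-0.002,0.09,0,0,0,0.45,0.002,-0.002,0.097,0,0,0,0.45,0.002,-0.002,0.097,0,0,0,0.45,0.002,-0.002,0.097,0,0,0,0,0.002,-0.002,0.097,0,0,0,0,0.002,-0.002,0.097,0,0,0,0,0.002,-0.002,0.097,0,0,0,0,0.002,-0.002,0.097,0,0,0,0,0.002,-0.002,0.05,0,0,0,0,0.002,-0.002,0.01,0,0,0,0,0.002,-0.002,0.01,0.15,0,0,0,0.002,-0.002,0.01,0.3,0,0,0,0.002,-0.002,0.01,0.45,0,0,0,0.002,-0.002,0.01,0.6,0,0,0,0.002,-0.002,0.01,0.7,0,0,0,0.002,-0.002,0.01,0.7,0,0,0,0.002,-0.002,0.01,0.7,0,0,0,0.002,-0.002,0.01,0.7,0,0,0],
)

```text
time_s: 27.3
eef_pos: [0.4591, 0.2673, 0.1693]
eef_rot: [-0.341, 0.94, -0.021, 0.008]
wrist_force: [-0.8, 0.3, -0.7]
opening: 0.235
grasp_force: 59.2
```

```bash
python3 - <<'E'
from h import *
st(); snap('wrist','r3a.png')
E
```

```text
F [-0.76  0.27 -0.65] T [-0.44   0.007 -0.013] pos [0.4591 0.2673 0.1693] rot [-0.341  0.94  -0.021  0.008] op 0.235 t 27.3
```

Call:
carry_out(
  steps=[0,0,0,-0.15,0,0,0,0,0,0,-0.3,0,0,0,0,0,0,-0.45,0,0,0,0,0,0,-0.6,0,0,0,0,0,0,-0.75,0,0,0,0,0,0,-0.9,0,0,0,0,0,0,-1.05,0,0,0,0,0,0,-1.2,0,0,0,0,0,0,-1.35,0,0,0,0,0,0,-1.4,0,0,0,0,0,0,-1.4,0,0,0,0,0,0,-1.4,0,0,0,0,0,0,-1.4,0,0,0],
)

```text
time_s: 28.65
eef_pos: [0.459, 0.2671, 0.1694]
eef_rot: [0.343, 0.939, -0.021, -0.008]
wrist_force: [0.1, 0.3, -1.2]
opening: 0.227
grasp_force: 59.3
```

```bash
python3 - <<'E'
from h import *
st(); snap('wrist','r3b.png')
for f in ('r3a','r3b'):
    g=cv2.GaussianBlur(cv2.imread(f'pics/{f}.png',0),(3,3),0)
    for v in (20,70): print(f,v,' '.join(str(x) for x in g[v,180:344:4]))
E
```

```text
F [ 0.06  0.29 -1.15] T [0.446 0.029 0.033] pos [0.459  0.2671 0.1694] rot [ 0.343  0.939 -0.021 -0.008] op 0.227 t 28.65
r3a 20 173 175 176 140 110 108 110 110 110 113 150 204 203 153 100 73 85 215 218 218 215 216 215 215 212 216 217 220 212 212 214 218 214 213 209 210 209 208 177 176 176
r3a 70 223 226 224 226 226 224 225 224 225 226 225 225 225 226 223 215 216 217 218 216 216 215 212 216 217 220 218 212 213 218 216 211 211 212 212 212 193 179 179 181 181
r3b 20 191 189 191 206 209 211 206 209 207 206 208 209 214 214 207 207 214 214 209 210 208 208 208 202 174 173 175 175 177 175 169 136 115 115 104 74 55 55 55 57 67
r3b 70 164 168 188 185 202 209 209 209 210 209 208 206 211 213 216 211 207 211 215 211 208 207 210 210 210 185 173 171 174 174 170 172 175 176 177 176 141 194 39 67 93
```

Knife 1 swings too (246–330 px to 191–272 px), so it is loose and goes in the tray beside knife 2.

```bash
python3 - <<'E'
from h import *
go(.455,.401,.171,0)
E
```

```text
shift [-0.0103 -0.1013 -0.0873] rot [ 0.6999  0.0161 -0.0441] rows>= 4.7 force [ 0.1  0.4 -1.7] pos [0.4591 0.2669 0.1695] open 0.232 t 28.7
```

Call:
carry_out(
  steps=[-0.0103,-0.1013,-0.0873,0.7,0.016,-0.044,0,-0.0103,-0.1013,-0.0873,0.7,0.016,-0.044,0,-0.0103,-0.1013,-0.0873,0.7,0.016,-0.044,0,-0.0103,-0.1013,-0.0873,0.7,0.016,-0.044,0,-0.0103,-0.1013,-0.0873,0.7,0.016,-0.044,0,-0.0103,-0.1013,-0.0873,0.7,0.016,-0.044,0,-0.0103,-0.1013,-0.0873,0.7,0.016,-0.044,0,-0.0103,-0.1013,-0.0873,0.7,0.016,-0.044,0,-0.0103,-0.1013,-0.0873,0.7,0.016,-0.044,0,-0.0103,-0.1013,-0.0873,0.7,0.016,-0.044,0],
)

```text
time_s: 29.7
eef_pos: [0.4545, 0.4014, 0.1698]
eef_rot: [0.001, 1.0, 0.0, -0.001]
wrist_force: [-0.8, -0.4, -0.6]
opening: 0.231
grasp_force: 59.4
```

```bash
python3 - <<'E'
from h import *
go(.455,.401,.085,0); g=cv2.GaussianBlur((snap('wrist','w14.png'))[:,:,1].copy(),(3,3),0)
for v in (20,70): print(v,' '.join(str(x) for x in g[v,180:344:4]))
E
```

```text
shift [0.0007 0.0002 0.0848] rot [0.0023 0.0019 0.0009] rows>= 1.7 force [-0.8 -0.4 -0.6] pos [0.4545 0.4014 0.1698] open 0.231 t 29.7
20 212 209 209 205 210 212 209 210 210 211 210 215 217 220 213 214 218 221 218 218 215 217 216 216 219 218 212 220 214 212 214 214 184 81 98 201 148 151 151 151 152
70 209 212 211 211 210 209 212 215 211 215 213 211 216 218 221 221 213 216 220 219 214 217 216 217 218 216 211 218 217 211 217 213 171 119 60 190 163 160 158 153 154
```

```bash
python3 - <<'E'
from h import *
im=cv2.imread('pics/w14.png'); print(wray([(308,20),(318,20),(310,70),(318,70)],.029).round(4).tolist())
for v in (20,70,150): print(im[v,296:344:2].sum(1)//3)
E
```

```text
[[0.5908, 0.3672, 0.029], [0.5913, 0.3601, 0.029], [0.5542, 0.3658, 0.029], [0.5544, 0.36, 0.029]]
[211 212 213 214 212 214 188 131  76  55  95 171 206 162 145 146 148 148
 148 148 147 148 147 147]
[211 211 215 214 213 211 166 133 124  63  55 126 191 201 158 155 156 155
 154 154 150 148 150 151]
[173 173 180 180 179 173 156 105  99  61  61 123 172 170 139 137 137 137
 136 135 133 133 134 132]
```

Call:
carry_out(
  steps=[0,-0.004,0.045,0,0,0,0,0,-0.004,0.075,0,0,0,0,0,-0.004,0.084,0,0,0,0,0,-0.004,0.084,0,0,0,0,0,-0.004,0.084,0,0,0,0.3,0,-0.004,0.084,0,0,0,0.4,0,-0.004,0.084,0,0,0,0.4,0,-0.004,0.084,0,0,0,0.4,0,-0.004,0.04,0,0,0,0.4,0,-0.004,0,0,0,0,0.4,0,-0.004,-0.03,0,0,0,0.4],
)

```text
time_s: 30.85
eef_pos: [0.4553, 0.4054, 0.2026]
eef_rot: [0.0, 1.0, 0.0, 0.0]
wrist_force: [1.1, -0.8, 0.1]
opening: 0.399
grasp_force: 0.0
```

```bash
python3 - <<'E'
from h import *
st(); snap('wrist','w15.png'); wknife('w16.png'); knives('t16.png'); go(.42,-.089,.25,.03)
E
```

```text
F [ 1.15 -0.84  0.05] T [0.014 0.004 0.034] pos [0.4553 0.4054 0.2026] rot [0. 1. 0. 0.] op 0.399 t 30.85
whandle [450.4 405.9] [86.6 20. ] yaw -0.048 n 1905
whandle [440.8 482.1] [21. 87.] yaw -0.078 n 1761
handle [ 0.4064 -0.1475] yaw 0.011 n 285 edge [ 0.539 -0.146]
handle [0.4345 0.4031] yaw -0.014 n 150 edge [0.567 0.401]
shift [-0.036   0.4948 -0.0478] rot [-0.0014 -0.0034 -0.0297] rows>= 10.0 force [ 0.2 -0.  -0.5] pos [0.456  0.4059 0.203 ] open 0.4 t 31.0
```

Both loose knives are in the tray (handles at 450,406 and about 445,478). The lane 1 knife hasn't moved. Next is the bar: I turn the tool a quarter so that the camera stays clear of the board, shut the fingers and go above the grip.

```bash
python3 - <<'E'
from h import *
go(.515,-.088,.2,1.57); print(ctrl.get_obs()['q'].round(2))
E
```

```text
shift [0.0588 0.4939 0.0025] rot [ 0.0016 -0.0038 -1.5697] rows>= 10.5 force [ 0.2 -0.  -0.5] pos [0.456  0.4059 0.203 ] open 0.4 t 31.0
[ 0.53  0.36  1.6  -0.    1.18  2.1 ]
```

Call:
carry_out(
  steps=[0.0588,0.494,0.0025,0,0,-1.57,0,0.0588,0.494,0.0025,0,0,-1.57,0,0.0588,0.494,0.0025,0,0,-1.57,0,0.0588,0.494,0.0025,0,0,-1.57,0,0.0588,0.494,0.0025,0,0,-1.57,0,0.0588,0.494,0.0025,0,0,-1.57,0,0.0588,0.494,0.0025,0,0,-1.57,0,0.0588,0.494,0.0025,0,0,-1.57,0,0.0588,0.494,0.0025,0,0,-1.57,0,0.0588,0.494,0.0025,0,0,-1.57,0,0.0588,0.494,0.0025,0,0,-1.57,0,0.0588,0.494,0.0025,0,0,-1.57,0,0.0588,0.494,0.0025,0,0,-1.57,0,0.0588,0.494,0.0025,0,0,-1.57,0,0.0588,0.494,0.0025,0,0,-1.57,0,0.0588,0.494,0.0025,0,0,-1.57,0],
)

```text
time_s: 32.6
eef_pos: [0.5134, -0.0878, 0.1979]
eef_rot: [-0.0, 0.707, 0.707, -0.001]
wrist_force: [-0.1, 1.0, 0.4]
opening: 0.001
grasp_force: 0.0
```

```bash
python3 - <<'E'
from h import *
st(); go(.513,-.088,.155,1.57); knives('t17.png')
t=cv2.imread('pics/t17.png')[150:250,270:410]; w=snap('wrist','w17.png')[:,:,::-1]
cv2.imwrite('pics/c17.png',np.hstack([cv2.resize(t,(420,300),interpolation=cv2.INTER_CUBIC),cv2.resize(w,(380,300))]))
E
```

```text
F [-0.07  0.97  0.45] T [ 0.01  -0.029 -0.041] pos [ 0.5134 -0.0878  0.1979] rot [-0.     0.707  0.707 -0.001] op 0.001 t 32.6
shift [-0.0001 -0.0003  0.0429] rot [-0.0021  0.0013  0.0009] rows>= 0.9 force [-0.1  1.   0.4] pos [ 0.5134 -0.0878  0.1979] open 0.001 t 32.6
handle [0.4492 0.4033] yaw 0.014 n 253 edge [0.582 0.405]
handle [0.4393 0.4814] yaw -0.086 n 265 edge [0.571 0.47 ]
```

Call:
carry_out(
  steps=[0,0,0.025,0,0,0,0,0,0,0.036,0,0,0,0,0,-0.001,0.042,0,0,0,0,0,-0.006,0.048,0,0,0,0,0,-0.01,0.053,0,0,0,0,0,-0.014,0.0595,0,0,0,0,0,-0.018,0.066,0,0,0,0,0,-0.021,0.073,0,0,0,0,0,-0.0235,0.08,0,0,0,0,0,-0.025,0.087,0,0,0,0,0,-0.026,0.092,0,0,0,0,0,-0.026,0.092,0,0,0,0],
)

```text
time_s: 33.9
eef_pos: [0.4871, -0.0889, 0.1053]
eef_rot: [-0.001, 0.707, 0.707, -0.001]
wrist_force: [-0.3, -0.1, -0.2]
opening: 0.004
grasp_force: 0.0
```

```bash
python3 - <<'E'
from h import *
st()
E
```

```text
F [-0.27 -0.13 -0.17] T [-0.018  0.032 -0.01 ] pos [ 0.4871 -0.0889  0.1053] rot [-0.001  0.707  0.707 -0.001] op 0.004 t 33.9
```

Call:
carry_out(
  steps=[0,0,0.002,0,0,0,0,0,0,0.004,0,0,0,0,0,0,0.005,0,0,0,0,0,0,0.005,0,0,0,0],
)

```text
time_s: 34.3
eef_pos: [0.4879, -0.0891, 0.1023]
eef_rot: [0.0, 0.707, 0.707, -0.001]
wrist_force: [-4.3, 1.6, 10.2]
opening: -0.0
grasp_force: 5.5
```

```bash
python3 - <<'E'
from h import *
st(); a=cv2.imread('pics/t17.png'); 
w=snap('wrist','w18.png')[:,:,::-1]; s=snap('side','s18.png')[120:240,240:400,::-1]
cv2.imwrite('pics/c18.png',np.hstack([cv2.resize(w,(400,300)),cv2.resize(s,(400,300),interpolation=cv2.INTER_CUBIC)]))
E
```

```text
F [-4.26  1.57 10.19] T [ 0.242  0.735 -0.018] pos [ 0.4879 -0.0891  0.1023] rot [ 0.     0.707  0.707 -0.001] op -0.0 t 34.3
```

Contact came at TCP z≈0.1025, where I expect the closed grip, and held against 10 N, so the bar is at its stop. I press slightly more, then retreat straight up.

Call:
carry_out(
  steps=[0,0,0.001,0,0,0,0,0,0,0.002,0,0,0,0,0,0,0.002,0,0,0,0],
)

```text
time_s: 34.7
eef_pos: [0.4881, -0.0892, 0.1019]
eef_rot: [0.0, 0.707, 0.707, -0.001]
wrist_force: [-10.3, 2.7, 28.9]
opening: -0.0
grasp_force: 14.7
```

Call:
carry_out(
  steps=[0,0,-0.01,0,0,0,0,0,0,-0.03,0,0,0,0,0,-0.04,-0.07,0,0,0,0,0,-0.08,-0.1,0,0,0,0,0,-0.12,-0.12,0,0,0,0,0,-0.14,-0.12,0,0,0,0,0,-0.14,-0.12,0,0,0,0,0,-0.14,-0.12,0,0,0,0],
)

```text
time_s: 35.5
eef_pos: [0.3481, -0.0891, 0.2199]
eef_rot: [0.001, 0.708, 0.707, -0.001]
wrist_force: [0.1, -0.2, -0.1]
opening: -0.001
grasp_force: 0.0
```

```bash
python3 - <<'E'
from h import *
st(); knives('t19.png')
t=cv2.imread('pics/t19.png')[155:250,75:405]; w=snap('wrist','w19.png')[:,:,::-1]; s=snap('side','s19.png')[130:230,255:375,::-1]
a=cv2.resize(t,(800,230),interpolation=cv2.INTER_CUBIC); b=np.hstack([cv2.resize(s,(400,360),interpolation=cv2.INTER_CUBIC),cv2.resize(w[40:330,100:],(400,360))])
cv2.imwrite('pics/fin.png',np.vstack([a,b]))
E
```

```text
F [ 0.08 -0.22 -0.12] T [ 0.008 -0.047 -0.011] pos [ 0.3481 -0.0891  0.2199] rot [ 0.001  0.708  0.707 -0.001] op -0.001 t 35.5
handle [0.4491 0.4034] yaw 0.016 n 252 edge [0.582 0.405]
handle [0.4396 0.4813] yaw -0.081 n 265 edge [0.572 0.471]
handle [ 0.4279 -0.1464] yaw -0.105 n 137 edge [ 0.56 -0.16]
```

View pics/fin.png

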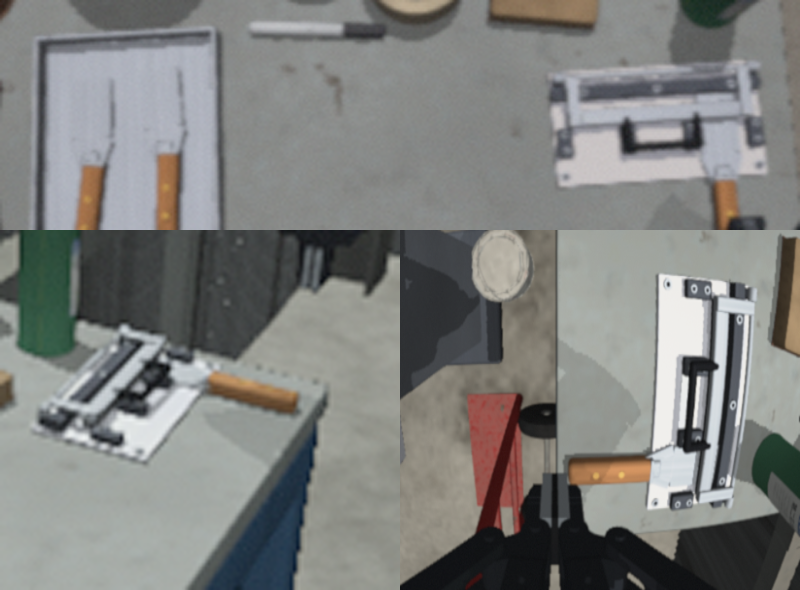

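The bar is closed over the lane 1 knife, and both loose knives lie in the tray. One last numeric check of the lane 1 knife against the jig (rivet at 622,475 and bed front corners at 657,275 and 649,508 in the composite).

```bash
python3 - <<'E'
from h import *
w=cv2.imread('pics/w19.png'); hsv=cv2.cvtColor(w,cv2.COLOR_BGR2HSV)
c=lambda l:[(100+(x-400)*412/400,40+(y-230)*290/360) for x,y in l]
print('rivets',(wray(c([(597,476),(622,475)]),.018)*1e3).round(1).tolist(),'bed',(wray(c([(657,275),(649,508)]),.006)*1e3).round(1).tolist())
print('stop left of lane1/ right', (wray(c([(697,441),(682,501)]),.016)*1e3).round(1).tolist())
wknife('w20.png')
E
```

```text
rivets [[393.0, -150.4, 18.0], [420.4, -150.1, 18.0]] bed [[450.0, 14.4, 6.0], [461.4, -193.1, 6.0]]
stop left of lane1/ right [[506.8, -121.3, 16.0], [499.3, -181.7, 16.0]]
whandle [ 286.9 -143.7] [ 53.  129.2] yaw -1.512 n 4167
whandle [ 406.6 -145.7] [87.3 24. ] yaw 0.015 n 1694
```

```bash
python3 -c "
from bench import ctrl
print(ctrl.hand_in())"
```

```text
the job is handed in; nothing more can be done
None
```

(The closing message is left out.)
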